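Stack spacer and lens in a magnifier tube

TASK

Assemble the bench magnifier: put the tall spacer ring flat on the floor of the flared tube first, then set the lens cell (the ring with the glass in it) flat on top of the spacer in the same tube. Leave the short spacer ring where it lies.

Things in the scene. Friction and masses are not known exactly. Their poses are not given: they have to be found in the camera images.
- tube: Fixed upright grey tube, flared mouth, dark foot 88 mm wide. Origin: centre of underside, z up; rim 40 mm and inner floor 6 mm above it. Bore 60 mm wide up to 34 mm, then flaring to 72 mm at the rim (80 outside). No room for fingers beside a ring inside: hold rings near their upper edge and let go with fingertips just above the rim; the spacer drops the last 2 cm.
- tall_spacer_center (a point): Centre, half-way up, of the tall plain aluminium spacer ring: 46 mm outside, 36 mm inside, 26 mm high, z along its axis; stands with axis vertical on the cabinet top. Loose, about 50 g. On the tube's floor its centre is 19 mm above the tube's origin and its upper edge 8 mm below the rim.
- lens_cell_center (a point): Centre, half-way up, of the lens cell: an aluminium ring 50 mm outside, 24 mm high, z along its axis, with a glass disc across its middle; lies flat (axis vertical) on the cabinet top. Loose, about 60 g. On the spacer in the tube its centre is 44 mm above the tube's origin and it stands 16 mm out of the rim.
- short_spacer_center (a point): Centre, half-way up, of the short spacer ring: the same aluminium ring as the tall spacer but only 12 mm high (46 mm outside, 36 mm inside). Not wanted; stays where it lies.
Things that resemble listed ones, but are neither listed nor needed, are in the scene too. What is shaped like the part that bears tall_spacer_center but blue is not meant.

How it is judged:
On the way, in this order (a step that is already met when the one before it is completed fails the run):
1. the tall spacer lies flat on the floor of the tube (horizontal distance between tall_spacer_center and tube below 0.012 m and z of tall_spacer_center in the frame of tube below 0.024 m and angle between tall_spacer_center's own z axis and vertical below 0.17 rad), for 0.2 s.
2. the lens cell lies flat on the spacer in the tube (horizontal distance between lens_cell_center and tube below 0.015 m and z of lens_cell_center in the frame of tube below 0.049 m and angle between lens_cell_center's own z axis and vertical below 0.17 rad), for 0.2 s.
At the end, for the whole second after the job is handed in: Tall spacer flat on the tube floor: centre within 12 mm of the tube axis, under 24 mm above the tube origin. Lens cell flat on it: within 15 mm of the axis, 39 to 49 mm above the origin. Both within 9.7 degrees of upright. Short spacer within 40 mm of its start (all of step 1 and all of step 2 and z of lens_cell_center in the frame of tube above 0.039 m and distance of short_spacer_center from where it was at the start of the episode below 0.04 m); the robot touches nothing.
It fails at once if the short spacer is moved more than 40 mm (distance of short_spacer_center from where it was at the start of the episode above 0.04 m).
It also fails if it takes over 53 s, if anything falls off the work surface, if the arm or the gripper's body presses on something with over 40 N, if the wrist force passes 120 N, or if a joint passes its speed limit or range.

ROBOT

A 6-joint arm with a two-finger parallel gripper is mounted at the origin on a cart in front of the work surface, level with it; the furniture and walls round the work are solid. World frame = base frame: x ahead of the robot, y to its left, z up, the work surface at z = 0. Lengths are in m, angles in rad, forces in N, time in s.
With the tool pointing down it reaches from about 0.35 to 0.85 m from the base axis. Payload 8.1 kg.
Tool frame: the origin (TCP) lies on the centre line of the jaws, within the pads' length; the fingertips stand 19 mm ahead of it and the grasp point (between the pads) is the TCP (robot.tips_ahead is the distance from the TCP to the fingertips, in m); y points along the fingers, z is the direction in which the jaws open and shut, and the axes are right-handed (so a half turn about y gives the same grasp; the last joint's range is limited). The gripper opens to 93 mm and grips with 3 to 60 N. Pads are 15 mm wide; open, the fingers measure 128 mm over their backs; the gripper's body (75 mm by 188 mm) begins 65 mm behind the grasp point.
Start: joints at [-1.284, 0.13, 1.488, -0, 1.523, -0.085], TCP at [0.218, -0.559, 0.238] pointing down, gripper open.
Joint ranges: [-2.96, 2.96], [-0.89, 2.26], [0.02, 2.5], [-1.34, 4.48], [0, 2.73], [-2.66, 2.66]. Speed limits (rad/s): [2.39, 2.39, 2.79, 3.14, 3.14, 3.14].

INTERFACE

Orientations are given as a rotation vector (axis times angle).
In Python, from plant import robot, imaging, models gives the robot as it stands.
- The arm moves only by the tool carry_out, never from a script. Its argument "motion" is one flat list of numbers, 7 for each row, row after row: the shift along the tool's x, y, z in m, then the turn, a rotation vector about the tool's x, y, z in degrees, then the opening, from -1 (shut) to 1 (fully open). A call has exactly 5 rows; each row shifts and turns the pose as measured when the row begins, along the tool's axes as they then stand; what a row does not reach is not made up. A row lasts 1/10 s, in which the tool goes at most 50 mm and 8.59 degrees, less where a joint would pass 70% of its speed; a pose out of reach is approached as far as the arm can. A call is refused whole if a number of a shift passes 0.05 or a number of a turn 8.59, either way. A call with a gripper value outside its range is refused whole. The fingers move at their own pace and stop on an object; "squeeze" is the grip in N (left out, the last holds). Time passes only in rows, so rows that do not move let the fingers close, or fill a call up. It gives the time, the measured TCP pose, the force and the opening at its end, in the units of the state.
- robot.read_state(): the state, without advancing time (a new reading comes with each control period).
- imaging.read_camera(name): name is "side" or "top"; returns the picture (420x560x3 uint8, blue, green, red); there is no depth.
- imaging.camera_model(name): a dict with "K" (3x3 intrinsics, pixels), "position" and "orientation" of the camera in the world. Camera axes: x right, y down, z forward; pixel columns grow to the right and rows downward; lengths in m; the calibration is good to about 2 mm. A picture is of the moment at which its call begins. camera_model takes no time and is no camera call.
- robot.close_job(): hands the job in, once; it reports no verdict.
Trained networks look in the newest picture that a camera, given by its name, has taken for a name from the list of things; names that differ only in an ending like _2 or _b are one class to them, and where a whole thing is asked for, a point or a joint stands for the part that bears it (a point fixed in the world has none). Each returns a list of dicts, best first, with "confidence" (0 to 1); they miss things now and then, are a little off and sometimes report something else, mostly with a low value. They report only what shows in the picture. A call takes as long as a camera call. They do not tell look-alikes from the thing itself.
- models.outline_of(camera, thing): "pixels" (420x560 bool, what is visible of it) and "pixel" ([column, row] in pixels, amid what is visible of it).
The state is a dict: "t": time; "q": joint angles; "dq": joint speeds; "joint_torque": joint torques, N m; "tool_pos": TCP position; "orientation": TCP orientation; "force": force on the tool from outside, world axes, zero at the start; "wrist_torque": the same for the moment, N m; "opening": finger opening in m.
Only numpy, scipy, OpenCV 4.12 (cv2) and the standard library are available. Lean on these libraries where they do the work, as an engineer would, in place of code of your own. Each camera call takes 0.05 s, during which the arm holds its last target.

## Working session

There is one attempt and no reset: what is moved stays moved. The work goes in short steps, Python scripts to look and compute and a tool call to move; the robot and the scene stay as the last step left them, time stands still between calls to the robot, and variables do not carry over. Pictures are saved under pics/ and viewed, and the job is handed in when it is done.

Besides the shell and the picture viewer there is one more tool, called after "Call:" by a JSON object that holds its "method" and its "body". carry_out: Moves the arm, as the interface text tells. Its arguments: {"type":"object","properties":{"motion":{"type":"array","items":{"type":"number"}},"squeeze":{"type":"number"}},"required":["motion"]}

```bash
mkdir -p pics; ls
python3 - <<'E'
from plant import robot, imaging, models
import cv2,numpy as np
for c in ["side","top"]:
    im=imaging.read_camera(c); cv2.imwrite(f"pics/{c}0.png",im)
    m=imaging.camera_model(c); print(c,m)
s=robot.read_state(); print({k:np.round(v,3) for k,v in s.items()})
E
```

```text
pics
side {'K': array([[501.97858611,   0.        , 287.29017745],
       [  0.        , 501.97858611, 211.6872256 ],
       [  0.        ,   0.        ,   1.        ]]), 'position': array([0.04147573, 0.35877237, 0.72831663]), 'orientation': array([-1.47714651,  2.22894431, -0.73652146])}
top {'K': array([[403.03347272,   0.        , 282.49218782],
       [  0.        , 403.03347272, 210.57339946],
       [  0.        ,   0.        ,   1.        ]]), 'position': array([0.3808713 , 0.1589599 , 0.88229658]), 'orientation': array([-2.12545246,  2.13571288, -0.13342104])}
{'t': np.float64(0.1), 'q': array([-1.284,  0.131,  1.489,  0.   ,  1.523, -0.085]), 'dq': array([-0.001,  0.   , -0.003,  0.002,  0.001, -0.001]), 'joint_torque': array([ 2.0000e-03, -5.6134e+01, -4.9310e+01,  7.7000e-02,  2.9000e-02,
       -0.0000e+00]), 'tool_pos': array([ 0.218, -0.559,  0.237]), 'orientation': array([-0.38 ,  2.02 , -2.017]), 'force': array([-0.013,  0.339, -0.046]), 'wrist_torque': array([0.023, 0.02 , 0.029]), 'opening': np.float64(0.093)}
```

View pics/side0.png

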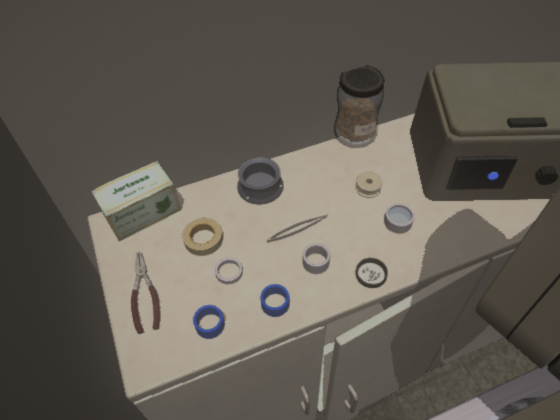

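View pics/top0.png

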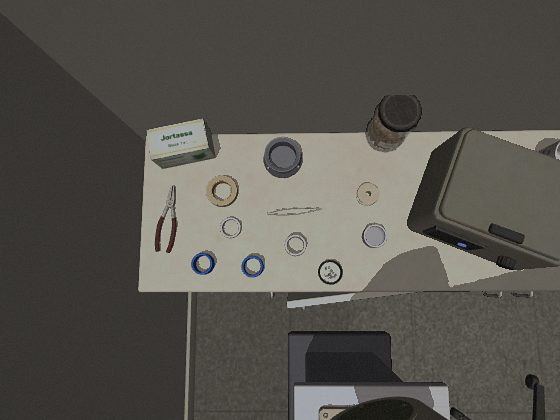

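```bash
cat > h.py <<'E'
from plant import robot, imaging, models
import cv2,numpy as np
from scipy.spatial.transform import Rotation as R
from scipy.optimize import least_squares
def proj(c,P):
    m=imaging.camera_model(c); r=R.from_rotvec(m["orientation"]).as_matrix()
    p=(np.asarray(P)-m["position"])@r; p=p@m["K"].T
    return p[:,:2]/p[:,2:]
def cyl(c,rings):
    a=np.linspace(0,2*np.pi,60)
    P=np.vstack([np.c_[c[0]+r*np.cos(a),c[1]+r*np.sin(a),0*a+c[2]+z] for r,z in rings]); return P
def stats(pts):
    h=cv2.convexHull(np.float32(pts)); m=cv2.moments(h)
    return np.array([m['m10']/m['m00'],m['m01']/m['m00']]),m['m00']
RINGS=dict(tube=[(.044,0),(.044,.005),(.04,.04)],tall_spacer_center=[(.023,-.013),(.023,.013)],short_spacer_center=[(.023,-.006),(.023,.006)],lens_cell_center=[(.025,-.012),(.025,.012)])
def maskpts(mask): return np.argwhere(mask)[:,::-1]
def fit(things):
    rings,obs=things
    def f(x): return np.concatenate([stats(proj(c,cyl(x,rings)))[0]-o for c,o in obs])
    s=least_squares(f,[.45,.1,.02]); return s.x,s.fun
E
python3 - <<'E'
from h import *
D={}
for c in ["side","top"]:
    imaging.read_camera(c)
    for t in RINGS:
        L=models.outline_of(c,t); D[c,t]=L
        for d in L: print(c,t,round(d["confidence"],2),np.round(d["pixel"]),d["pixels"].sum(),stats(maskpts(d["pixels"]))[1])
import pickle; pickle.dump(D,open("D.pkl","wb"))
print(robot.read_state()["t"])
E
```

```text
side tube 0.95 [260. 180.] 1703 1676.0
side tube 0.23 [400. 217.] 679 651.0
side tall_spacer_center 0.94 [275. 294.] 651 779.0
side tall_spacer_center 0.84 [313. 253.] 433 583.5
side tall_spacer_center 0.62 [215. 326.] 615 802.0
side short_spacer_center 0.84 [228. 279.] 323 538.0
side lens_cell_center 0.77 [395. 217.] 719 694.5
top tube 0.87 [282. 161.] 1214 1179.0
top tall_spacer_center 0.71 [249. 261.] 174 350.0
top tall_spacer_center 0.66 [299. 238.] 79 264.0
top tall_spacer_center 0.47 [210. 271.] 215 376.5
top tall_spacer_center 0.28 [228. 219.] 106 294.5
top short_spacer_center 0.5 [222. 222.] 77 270.5
top lens_cell_center 0.71 [370. 235.] 464 439.5
0.6
```

Run:
```python
from h import *
import pickle
D=pickle.load(open("D.pkl","rb"))
G={'tube':(0,0),'tall_spacer_center':(1,1),'short_spacer_center':(0,0),'lens_cell_center':(0,0)}
ims={c:cv2.resize(cv2.imread(f"pics/{c}0.png"),None,fx=4,fy=4,interpolation=cv2.INTER_CUBIC) for c in ["side","top"]}
for t,(a,b) in G.items():
    obs=[(c,stats(maskpts(D[c,t][i]["pixels"]))[0]) for c,i in (("side",a),("top",b))]
    x,r=fit((RINGS[t],obs)); print(t,x.round(4),r.round(2),[o.round(1) for _,o in obs],[stats(proj(c,cyl(x,RINGS[t])))[1] for c in ims])
    for c in ims:
        for ring in RINGS[t]:
            p=proj(c,cyl(x,[ring]))*4+1.5; cv2.polylines(ims[c],[np.int32(p)],True,(0,0,255),1)
a=ims["side"][600:1260,780:1700]; b=ims["top"][500:1120,780:1640]
cv2.imwrite("pics/s1.png",cv2.resize(a,(800,574))); cv2.imwrite("pics/t1.png",cv2.resize(b,(800,577)))
```

```text
tube [ 0.6331  0.1809 -0.0019] [-0.37 -0.06  0.5   0.19] [array([259.8, 180.9]), array([282.2, 157.4])] [1844.2939113368047, 1292.0653699561954]
tall_spacer_center [0.4409 0.1527 0.0081] [-0. -0.  0.  0.] [array([315.8, 257.9]), array([296. , 243.8])] [726.2507399234455, 373.37784602539614]
short_spacer_center [0.4791 0.296  0.003 ] [-0.63 -0.05  0.78  0.28] [array([228.6, 270.7]), array([229.9, 226.8])] [620.0194812701084, 361.01666504051536]
lens_cell_center [ 0.4578 -0.0156  0.01  ] [-0.32  0.04  0.25  0.13] [array([398.7, 218. ]), array([374. , 235.5])] [745.5907897790894, 480.28726808167994]
```

View pics/s1.png

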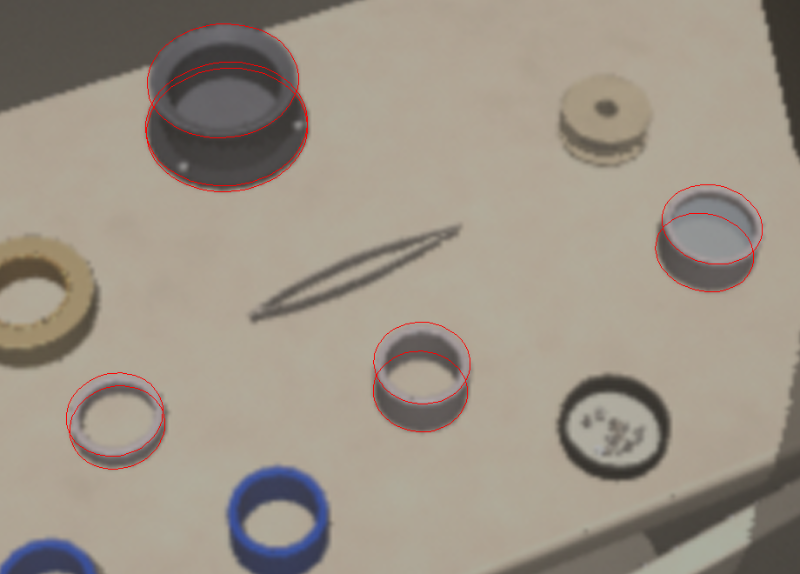

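View pics/t1.png

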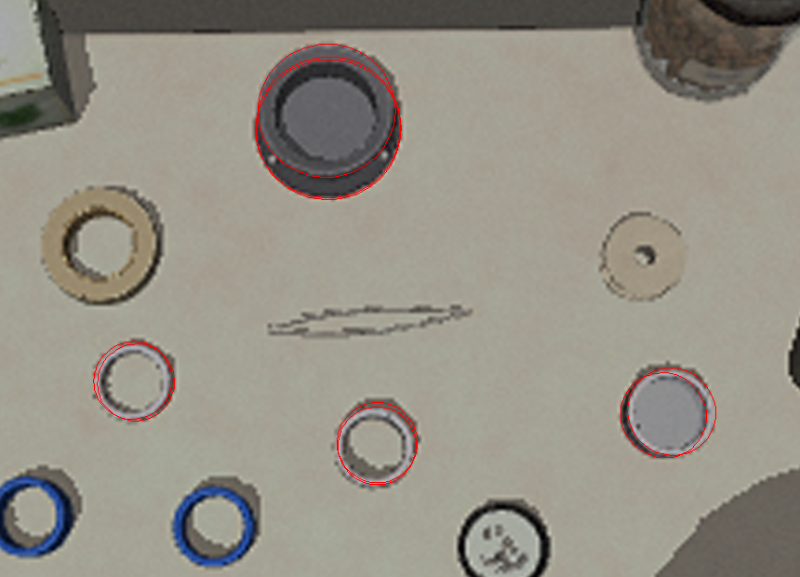

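Run:
```python
from h import *
import pickle
D=pickle.load(open("D.pkl","rb"))
G={'tube':(0,0,0),'tall_spacer_center':(1,1,.013),'short_spacer_center':(0,0,.006),'lens_cell_center':(0,0,.012)}
for t,(a,b,z) in G.items():
    for z0 in (z,z-.003):
      for i,c in ((a,"side"),(b,"top")):
        o=stats(maskpts(D[c,t][i]["pixels"]))[0]
        s=least_squares(lambda x: stats(proj(c,cyl([*x,z0],RINGS[t])))[0]-o,[.45,.1]); print(t,z0,c,s.x.round(4))
s=robot.read_state(); print(R.from_rotvec(s["orientation"]).as_matrix().round(3))
a=cv2.imread("pics/side0.png")[40:220,400:560]; b=cv2.imread("pics/top0.png")[100:300,380:560]
cv2.imwrite("pics/toast.png",np.hstack([cv2.resize(a,None,fx=2.3,fy=2.3,interpolation=2)[:414],cv2.resize(b,(400,414),interpolation=2)]))
```

```text
tube 0 side [0.6311 0.1808]
tube 0 top [0.6329 0.1819]
tube -0.003 side [0.6336 0.18  ]
tube -0.003 top [0.6338 0.182 ]
tall_spacer_center 0.013 side [0.4382 0.1541]
tall_spacer_center 0.013 top [0.4406 0.1528]
tall_spacer_center 0.009999999999999998 side [0.4399 0.1533]
tall_spacer_center 0.009999999999999998 top [0.4408 0.1527]
short_spacer_center 0.006 side [0.4768 0.2953]
short_spacer_center 0.006 top [0.4794 0.2972]
short_spacer_center 0.003 side [0.4786 0.295 ]
short_spacer_center 0.003 top [0.4797 0.2977]
lens_cell_center 0.012 side [ 0.4565 -0.0151]
lens_cell_center 0.012 top [ 0.4579 -0.0146]
lens_cell_center 0.009000000000000001 side [ 0.4582 -0.0166]
lens_cell_center 0.009000000000000001 top [ 0.4582 -0.0152]
[[-0.932  0.     0.363]
 [-0.363 -0.    -0.932]
 [-0.    -1.     0.   ]]
```

View pics/toast.png

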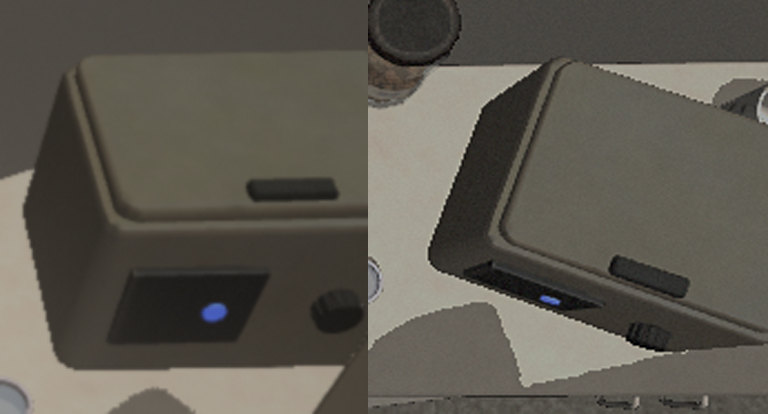

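```bash
cat >> h.py <<'E'
def tri(ps,pt):
    f=lambda x: np.r_[proj("side",[x])[0]-ps, proj("top",[x])[0]-pt]
    s=least_squares(f,[.45,.1,.1]); return s.x,s.fun
def onplane(c,p,z):
    return least_squares(lambda x: proj(c,[[x[0],x[1],z]])[0]-p,[.45,.1]).x
E
python3 - <<'E'
from h import *
print(tri((450,135.7),(437,215)),tri((428,199.5),(409,224)))
for z in (.15,.2,.25): print(onplane("top",(437,215),z),onplane("top",(557,258),z))
print(onplane("top",(509,269),0), onplane("top",(409,224),0))
for p in ((203,264),(253,266),(222,190),(268,212),(321,208),(330,271),(367,194)): print(p,onplane("top",p,.015))
E
```

```text
(array([ 0.48241379, -0.09914599,  0.15667867]), array([ 0.71936768,  0.02750423, -0.67542374, -0.44252995])) (array([ 0.484578  , -0.0976007 , -0.00896233]), array([-0.25186941, -0.01251233,  0.25079216,  0.16046503]))
[ 0.48252864 -0.10268821] [ 0.4041292  -0.30888499]
[ 0.47558764 -0.08482331] [ 0.40254119 -0.27694131]
[ 0.46864665 -0.06695841] [ 0.40095318 -0.24499764]
[ 0.38592984 -0.30155531] [ 0.48389123 -0.0944946 ]
(203, 264) [0.39839798 0.35256626]
(253, 266) [0.39380319 0.24500863]
(222, 190) [0.55995497 0.31484388]
(268, 212) [0.51025552 0.21321847]
(321, 208) [0.51826848 0.09786495]
(330, 271) [0.38276644 0.08113093]
(367, 194) [ 0.54845011 -0.00267275]
```

Call:
{"method": "carry_out", "body": {"motion": [-0.025,0,-0.032,0,0,0,0.6,-0.03,0,-0.038,0,0,0,0.6,-0.03,0,-0.038,0,0,0,0.6,-0.03,0,-0.038,0,0,0,0.6,-0.03,0,-0.038,0,0,0,0.6], "squeeze": 15}}

```text
t: 1.1
tool_pos: [0.2858, -0.3324, 0.2353]
orientation: [-0.373, 2.025, -2.022]
force: [1.4, -0.3, 0.5]
opening: 0.0746
```

Call:
{"method": "carry_out", "body": {"motion": [-0.03,0,-0.038,0,0,0,0.6,-0.03,0,-0.038,0,0,0,0.6,-0.03,0,-0.038,0,0,0,0.6,-0.03,0,-0.038,0,0,0,0.6,-0.03,0,-0.038,0,0,0,0.6]}}

```text
t: 1.6
tool_pos: [0.3593, -0.0933, 0.2366]
orientation: [-0.364, 2.021, -2.026]
force: [1.3, -0.1, -0.0]
opening: 0.0746
```

```bash
cat >> h.py <<'E'
def go(x,y,z,jaw=None):
    s=robot.read_state(); M=R.from_rotvec(s["orientation"]).as_matrix()
    print("tool shift",(M.T@(np.array([x,y,z])-s["tool_pos"])).round(4),"pos",s["tool_pos"].round(4),"jaw deg",np.degrees(np.arctan2(M[1,2],M[0,2])).round(2),"y",M[:,1].round(3),"q",s["q"].round(2),"t",s["t"],"open",s["opening"])
    # rotation vector in tool axes to bring y down and jaw to angle
    if jaw is not None:
        a=np.radians(jaw); Z=np.array([np.cos(a),np.sin(a),0]); Y=np.array([0,0,-1.]); X=np.cross(Y,Z)
        print("turn deg",np.degrees(R.from_matrix(M.T@np.c_[X,Y,Z]).as_rotvec()).round(2))
E
python3 -c "
from h import *
go(.44,.153,.12,-69)"
```

```text
tool shift [-0.162   0.1166 -0.2024] pos [ 0.3593 -0.0933  0.2366] jaw deg -69.35 y [ 0.005 -0.002 -1.   ] q [-0.39 -0.54  2.07  0.    1.61  0.82] t 1.6 open 0.07456701601581256
turn deg [-0.18 -0.35 -0.21]
```

Call:
{"method": "carry_out", "body": {"motion": [-0.03,0.01,-0.038,0,0,0,0.6,-0.03,0.01,-0.038,0,0,0,0.6,-0.03,0.01,-0.038,0,0,0,0.6,-0.03,0.01,-0.038,0,0,0,0.6,-0.03,0.01,-0.038,0,0,0,0.6]}}

```text
t: 2.1
tool_pos: [0.4339, 0.1415, 0.1909]
orientation: [-0.352, 2.012, -2.024]
force: [0.9, -1.5, 0.8]
opening: 0.0742
```

```bash
python3 -c "
from h import *
go(.44,.153,.10,-69)"
```

```text
tool shift [-0.0084  0.091  -0.0094] pos [0.4339 0.1415 0.1909] jaw deg -69.31 y [ 0.017 -0.003 -1.   ] q [ 0.21 -0.26  1.95 -0.01  1.44  1.42] t 2.1 open 0.0741511700657776
turn deg [-0.51 -0.31 -0.85]
```

Call:
{"method": "carry_out", "body": {"motion": [-0.004,0.025,-0.005,-0.2,-0.3,-0.8,0.6,-0.002,0.03,-0.002,0,0,0,0.6,0,0.03,0,0,0,0,0.6,0,0,0,0,0,0,0.6,0,0,0,0,0,0,0.6]}}

```text
t: 2.6
tool_pos: [0.4384, 0.1582, 0.1041]
orientation: [-0.381, 2.01, -2.017]
force: [0.0, -0.3, -0.2]
opening: 0.0745
```

Run:
```python
from h import *
go(.44,.153,.035,-69)
for c in ["side","top"]:
    im=imaging.read_camera(c); p=proj(c,[[.44,.153,.02]])[0].astype(int); a=im[max(0,p[1]-80):p[1]+60,p[0]-70:p[0]+70]
    cv2.imwrite(f"pics/{c}2.png",cv2.resize(a,None,fx=4,fy=4,interpolation=2))
a=cv2.imread("pics/side2.png");b=cv2.imread("pics/top2.png");cv2.imwrite("pics/c2.png",cv2.resize(np.hstack([a[:560],b[:560]]),(800,400)))
```

```text
tool shift [0.0006 0.0691 0.0051] pos [0.4384 0.1582 0.1041] jaw deg -68.39 y [ 0.004 -0.003 -1.   ] q [ 0.24 -0.13  2.   -0.    1.27  1.43] t 2.6 open 0.07453683061016404
turn deg [-0.23  0.61 -0.15]
```

View pics/c2.png

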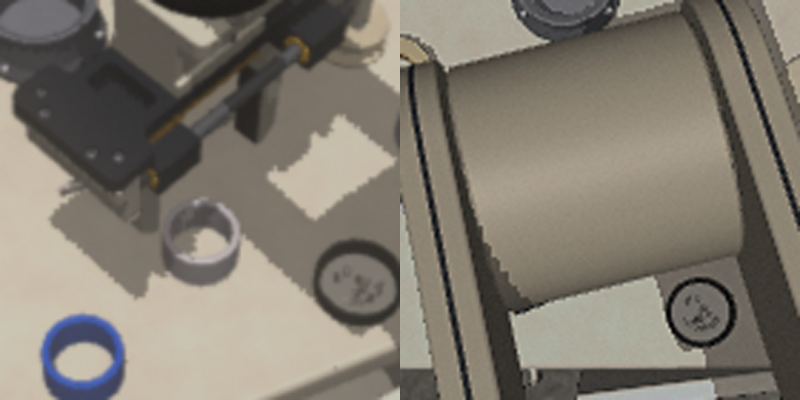

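Call:
{"method": "carry_out", "body": {"motion": [0.0005,0.02,0.004,0,0,0,0.6,0,0.02,0,0,0,0,0.6,0,0.015,0,0,0,0,0.6,0,0.005,0,0,0,0,0.6,0,0,0,0,0,0,0.6]}}

```text
t: 3.2
tool_pos: [0.4481, 0.1542, 0.0535]
orientation: [-0.358, 2.006, -2.011]
force: [-0.1, 0.2, -0.6]
opening: 0.0745
```

```bash
python3 -c "
from h import *
go(.44,.153,.035,-69)"
```

```text
tool shift [ 0.0084  0.0183 -0.002 ] pos [0.4481 0.1542 0.0535] jaw deg -68.58 y [ 0.022  0.001 -1.   ] q [ 0.23 -0.06  2.03 -0.    1.14  1.42] t 3.2 open 0.07445075023869836
turn deg [-0.38  0.42 -1.18]
```

Call:
{"method": "carry_out", "body": {"motion": [0.008,0.002,-0.002,-0.3,0.4,-1.1,0.6,0,0,0,0,0,0,0.6,0,0.006,0,0,0,0,0.6,0,0,0,0,0,0,0.6,0,0,0,0,0,0,0.6]}}

```text
t: 3.7
tool_pos: [0.4423, 0.1535, 0.049]
orientation: [-0.367, 2.019, -2.02]
force: [-0.8, 0.8, -0.2]
opening: 0.0749
```

```bash
python3 -c "
from h import *
go(.44,.153,.035,-69)"
```

```text
tool shift [ 0.0024  0.014  -0.0003] pos [0.4423 0.1535 0.049 ] jaw deg -69.04 y [ 0.006  0.    -1.   ] q [ 0.23 -0.05  2.04 -0.    1.15  1.43] t 3.7 open 0.07489514486422863
turn deg [-0.11 -0.04 -0.35]
```

Call:
{"method": "carry_out", "body": {"motion": [0.003,0.008,0,-0.1,0,-0.4,0.6,0.001,0.008,0,0,0,-0.3,0.6,0,0.003,0,0,0,0,0.6,0,0,0,0,0,0,0.6,0,0,0,0,0,0,0.6]}}

```text
t: 4.2
tool_pos: [0.4375, 0.1519, 0.0276]
orientation: [-0.384, 2.024, -2.027]
force: [0.6, 0.3, -0.4]
opening: 0.0744
```

```bash
python3 -c "
from h import *
go(.44,.153,.035,-69)"
```

```text
tool shift [-0.0026 -0.0074 -0.0002] pos [0.4375 0.1519 0.0276] jaw deg -69.04 y [-0.008 -0.003 -1.   ] q [ 0.22 -0.01  2.04 -0.    1.12  1.43] t 4.2 open 0.07440948886323892
turn deg [ 0.01 -0.04  0.5 ]
```

Call:
{"method": "carry_out", "body": {"motion": [-0.0025,-0.007,0,0,0,0.5,0.6,0,0,0,0,0,0,0.6,0,0,0,0,0,0,0.6,0,0,0,0,0,0,0.6,0,0,0,0,0,0,0.6]}}

```text
t: 4.7
tool_pos: [0.441, 0.1531, 0.0362]
orientation: [-0.371, 2.021, -2.02]
force: [0.3, 0.4, -1.6]
opening: 0.0743
```

```bash
python3 -c "
from h import *
go(.44,.153,.035,-69)"
```

```text
tool shift [ 0.001   0.0012 -0.0003] pos [0.441  0.1531 0.0362] jaw deg -69.03 y [ 0.002  0.001 -1.   ] q [ 0.22 -0.03  2.04  0.    1.13  1.43] t 4.7 open 0.07432182553159508
turn deg [ 0.   -0.03 -0.15]
```

Good. Close.

Call:
{"method": "carry_out", "body": {"motion": [0,0,0,0,0,0,-0.1,0,0,0,0,0,0,-0.1,0,0,0,0,0,0,-0.1,0,0,0,0,0,0,-0.1,0,0,0,0,0,0,-0.1], "squeeze": 15}}

```text
t: 5.2
tool_pos: [0.4409, 0.1531, 0.0361]
orientation: [-0.372, 2.021, -2.02]
force: [-0.2, 0.4, 0.8]
opening: 0.0446
```

```bash
python3 -c "
from h import *
go(.632,.1815,.11,-69)"
```

```text
tool shift [-0.1888 -0.0734  0.0419] pos [0.4409 0.1531 0.0361] jaw deg -69.03 y [ 0.002  0.001 -1.   ] q [ 0.22 -0.03  2.04  0.    1.13  1.43] t 5.2 open 0.044566624278114975
turn deg [ 0.   -0.03 -0.14]
```

Call:
{"method": "carry_out", "body": {"motion": [0,0,0,0,0,0,-0.5,0,-0.02,0,0,0,0,-0.5,0,-0.025,0,0,0,0,-0.5,0,-0.025,0,0,0,0,-0.5,0,-0.01,0,0,0,0,-0.5], "squeeze": 15}}

```text
t: 5.7
tool_pos: [0.438, 0.1523, 0.1154]
orientation: [-0.379, 2.024, -2.023]
force: [0.1, -1.1, -0.5]
opening: 0.0448
```

Run:
```python
from h import *
go(.632,.1815,.11,-69)
im=imaging.read_camera("side"); cv2.imwrite("pics/s3.png",cv2.resize(im[120:320,180:440],(780,600)))
```

```text
tool shift [-0.1916  0.0045  0.0422] pos [0.438  0.1523 0.1154] jaw deg -69.03 y [-0.005 -0.001 -1.   ] q [ 0.22 -0.15  1.99  0.    1.3   1.43] t 5.7 open 0.04482215771085006
turn deg [ 0.06 -0.03  0.26]
```

View pics/s3.png

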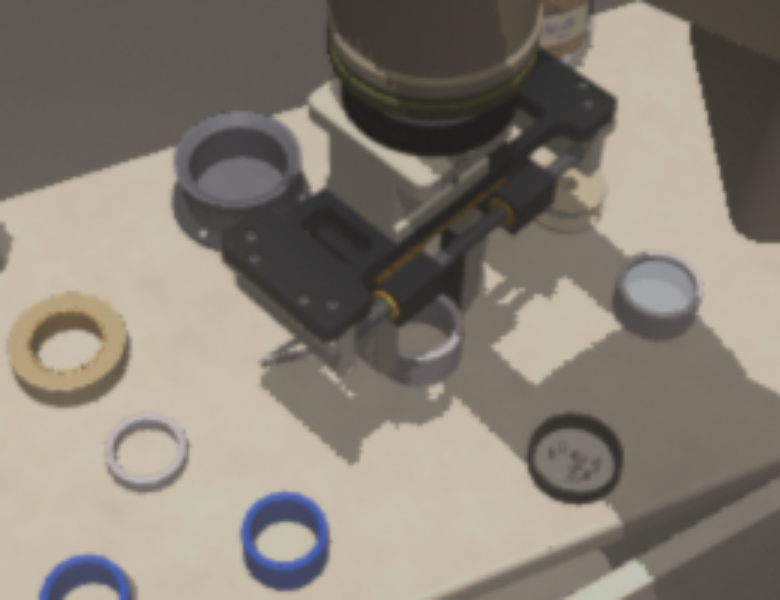

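Call:
{"method": "carry_out", "body": {"motion": [-0.03,0,0.007,0,0,0,-0.5,-0.04,0,0.009,0,0,0,-0.5,-0.04,0,0.009,0,0,0,-0.5,-0.04,0,0.009,0,0,0,-0.5,-0.02,0,0.004,0,0,0,-0.5]}}

```text
t: 6.25
tool_pos: [0.6121, 0.1781, 0.1089]
orientation: [-0.384, 2.025, -2.024]
force: [0.6, -0.3, -0.0]
opening: 0.0446
```

Run:
```python
from h import *
go(.632,.1815,.11,-69)
```

```text
tool shift [-0.0198 -0.0013  0.004 ] pos [0.6121 0.1781 0.1089] jaw deg -68.98 y [-0.008 -0.001 -1.   ] q [0.2  0.33 1.5  0.   1.32 1.41] t 6.25 open 0.04461458598384465
turn deg [0.09 0.02 0.47]
```

Call:
{"method": "carry_out", "body": {"motion": [-0.018,0,0.004,0,0,0.4,-0.5,0,0,0,0,0,0,-0.5,0,0,0,0,0,0,-0.5,0,0,0,0,0,0,-0.5,0,0,0,0,0,0,-0.5]}}

```text
t: 6.75
tool_pos: [0.6288, 0.1802, 0.101]
orientation: [-0.386, 2.027, -2.024]
force: [-0.2, 0.1, -0.7]
opening: 0.0448
```

Run:
```python
from h import *
go(.632,.1815,.065,-69)
for c in ("side","top"):
    im=imaging.read_camera(c); cv2.imwrite(f"pics/{c}4.png",cv2.resize(im[80:280,150:410],(780,600)))
```

```text
tool shift [-0.0038  0.036   0.0001] pos [0.6288 0.1802 0.101 ] jaw deg -69.01 y [-0.01  -0.001 -1.   ] q [0.2  0.38 1.45 0.   1.32 1.4 ] t 6.75 open 0.04483535864185419
turn deg [ 0.17 -0.01  0.56]
```

View pics/side4.png

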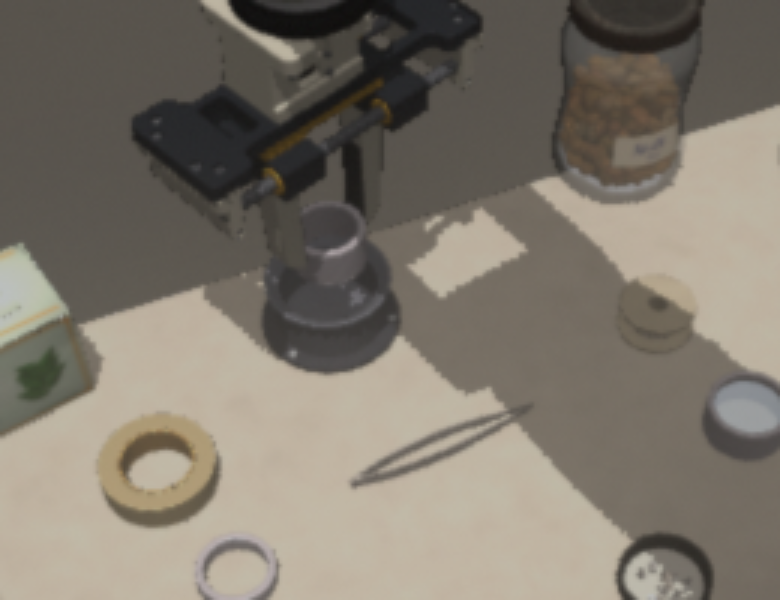

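Call:
{"method": "carry_out", "body": {"motion": [-0.004,0.01,0,0.1,0,0.5,-0.5,0,0.01,0,0,0,0,-0.5,0,0.006,0,0,0,0,-0.5,0,0,0,0,0,0,-0.5,0,0,0,0,0,0,-0.5]}}

```text
t: 7.35
tool_pos: [0.6321, 0.1819, 0.0731]
orientation: [-0.375, 2.022, -2.02]
force: [1.0, -0.2, -0.7]
opening: 0.0448
```

Run:
```python
from h import *
go(.632,.1815,.063,-69)
```

```text
tool shift [0.0003 0.0101 0.0003] pos [0.6321 0.1819 0.0731] jaw deg -68.99 y [-0.     0.001 -1.   ] q [0.2  0.41 1.47 0.   1.26 1.41] t 7.35 open 0.044833966381864473
turn deg [ 0.06  0.01 -0.02]
```

Call:
{"method": "carry_out", "body": {"motion": [0,0.006,0,0,0,0,-0.5,0,0.003,0,0,0,0,-0.5,0,0,0,0,0,0,-0.5,0,0,0,0,0,0,-0.5,0,0,0,0,0,0,-0.5]}}

```text
t: 7.85
tool_pos: [0.6325, 0.182, 0.0637]
orientation: [-0.374, 2.022, -2.02]
force: [0.2, 0.3, -0.5]
opening: 0.0447
```

Run:
```python
from h import *
go(.632,.1815,.063,-69)
```

```text
tool shift [0.0006 0.0007 0.0003] pos [0.6325 0.182  0.0637] jaw deg -68.99 y [ 0.     0.001 -1.   ] q [0.2  0.42 1.47 0.   1.25 1.41] t 7.85 open 0.04473119848469698
turn deg [ 0.05  0.01 -0.05]
```

Release.

Call:
{"method": "carry_out", "body": {"motion": [0,0,0,0,0,0,1,0,0,0,0,0,0,1,0,0,0,0,0,0,1,0,-0.01,0,0,0,0,1,0,-0.02,0,0,0,0,1]}}

```text
t: 8.35
tool_pos: [0.6307, 0.1815, 0.0925]
orientation: [-0.379, 2.024, -2.022]
force: [-0.7, -0.4, -0.0]
opening: 0.0803
```

Call:
{"method": "carry_out", "body": {"motion": [0,-0.03,0,0,0,0,1,0.02,-0.03,0.01,0,0,0,1,0.045,0,0.02,0,0,0,1,0.045,0,0.02,0,0,0,1,0.045,0,0.02,0,0,0,1]}}

```text
t: 8.85
tool_pos: [0.5144, 0.0613, 0.1633]
orientation: [-0.369, 2.014, -2.014]
force: [1.0, -1.4, 1.9]
opening: 0.0932
```

Run:
```python
from h import *
go(.458,-.015,.15,18)
ims=[]
for c in ("side","top"):
    im=imaging.read_camera(c); p=proj(c,[[.632,.181,.02]])[0].astype(int); ims.append(cv2.resize(im[p[1]-40:p[1]+40,p[0]-40:p[0]+40],(400,400),interpolation=2))
cv2.imwrite("pics/c5.png",np.hstack(ims))
```

```text
tool shift [0.0804 0.0126 0.0506] pos [0.5144 0.0613 0.1633] jaw deg -68.68 y [ 0.01   0.002 -1.   ] q [ 0.02 -0.05  1.81  0.    1.37  1.22] t 8.85 open 0.09317096636306527
turn deg [ -0.49 -86.68  -0.38]
```

View pics/c5.png

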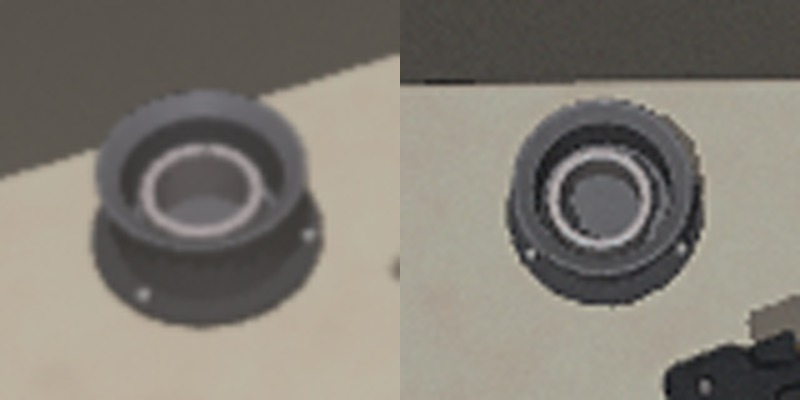

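Call:
{"method": "carry_out", "body": {"motion": [0.02,-0.01,0,0,-8.5,0,1,0.02,0,0,0,-8.5,0,1,0,0,0,0,-8.5,0,1,0,0,0,0,-8.5,0,1,0,0,0,0,-8.5,0,1]}}

```text
t: 9.45
tool_pos: [0.4738, 0.0406, 0.1762]
orientation: [-0.951, 1.526, -1.535]
force: [0.4, 0.0, -0.6]
opening: 0.0929
```

Call:
{"method": "carry_out", "body": {"motion": [0,0,0,0,-8.5,0,1,0,0,0,0,-8.5,0,1,0,0,0,0,-8.5,0,1,0,0,0,0,-8.5,0,1,0,0,0,0,-8.5,0,1]}}

```text
t: 9.95
tool_pos: [0.477, 0.0416, 0.1821]
orientation: [-1.324, 0.973, -0.995]
force: [0.4, 0.0, -0.7]
opening: 0.0931
```

Run:
```python
from h import *
go(.458,-.015,.12,18)
```

```text
tool shift [ 0.0482  0.0616 -0.0359] pos [0.477  0.0416 0.1821] jaw deg 17.18 y [ 0.018  0.002 -1.   ] q [-0.02 -0.19  1.9   0.    1.41 -0.32] t 9.95 open 0.09306982272204099
turn deg [-1.01 -0.83  0.23]
```

Call:
{"method": "carry_out", "body": {"motion": [0.024,0.01,-0.018,-0.8,-0.8,0.2,1,0.022,0.03,-0.016,0,0,0,1,0,0.02,0,0,0,0,1,0,0,0,0,0,0,1,0,0,0,0,0,0,1]}}

```text
t: 10.45
tool_pos: [0.4633, -0.0133, 0.127]
orientation: [-1.336, 0.958, -0.976]
force: [0.6, -0.6, 1.0]
opening: 0.093
```

Run:
```python
from h import *
go(.458,-.015,.033,18)
```

```text
tool shift [-0.0004  0.094  -0.0067] pos [ 0.4633 -0.0133  0.127 ] jaw deg 18.48 y [ 0.014  0.    -1.   ] q [-0.14 -0.18  2.    0.    1.31 -0.46] t 10.45 open 0.09297008972586358
turn deg [-0.74  0.48  0.24]
```

Call:
{"method": "carry_out", "body": {"motion": [0,0.02,-0.006,-0.7,0,0.2,1,0,0.025,-0.001,0,0,0,1,0,0.015,0,0,0,0,1,0,0,0,0,0,0,1,0,0,0,0,0,0,1]}}

```text
t: 10.95
tool_pos: [0.4596, -0.0145, 0.0675]
orientation: [-1.344, 0.961, -0.97]
force: [0.2, -0.2, 1.0]
opening: 0.093
```

Run:
```python
from h import *
go(.458,-.015,.033,18)
```

```text
tool shift [-0.0001  0.0345 -0.0018] pos [ 0.4596 -0.0145  0.0675] jaw deg 18.65 y [ 0.006 -0.001 -1.   ] q [-0.14 -0.1   2.05 -0.    1.19 -0.47] t 10.95 open 0.0930466697284612
turn deg [-0.27  0.65  0.18]
```

Call:
{"method": "carry_out", "body": {"motion": [0,0.012,-0.002,-0.3,0,0.2,1,0,0.01,0,0,0,0,1,0,0,0,0,0,0,1,0,0,0,0,0,0,1,0,0,0,0,0,0,1]}}

```text
t: 11.45
tool_pos: [0.4591, -0.0151, 0.0457]
orientation: [-1.345, 0.964, -0.967]
force: [-0.4, -0.4, -0.1]
opening: 0.0925
```

Run:
```python
from h import *
go(.458,-.015,.033,18)
```

```text
tool shift [-0.0005  0.0127 -0.0011] pos [ 0.4591 -0.0151  0.0457] jaw deg 18.69 y [ 0.002 -0.    -1.   ] q [-0.14 -0.07  2.06  0.    1.15 -0.47] t 11.45 open 0.09250194860948113
turn deg [-0.09  0.69  0.04]
```

Call:
{"method": "carry_out", "body": {"motion": [0,0.01,-0.001,0,0,0,1,0,0.003,0,0,0,0,1,0,0,0,0,0,0,1,0,0,0,0,0,0,1,0,0,0,0,0,0,1]}}

```text
t: 11.95
tool_pos: [0.4586, -0.0156, 0.0321]
orientation: [-1.345, 0.963, -0.968]
force: [-0.5, 0.2, -0.4]
opening: 0.0927
```

Run:
```python
from h import *
go(.458,-.015,.033,18)
```

```text
tool shift [-0.0007 -0.0009 -0.0004] pos [ 0.4586 -0.0156  0.0321] jaw deg 18.69 y [ 0.003 -0.    -1.   ] q [-0.15 -0.04  2.07  0.    1.12 -0.47] t 11.95 open 0.09274270331906564
turn deg [-0.15  0.69  0.07]
```

Call:
{"method": "carry_out", "body": {"motion": [0,0,0,0,0,0,-0.3,0,0,0,0,0,0,-0.3,0,0,0,0,0,0,-0.3,0,0,0,0,0,0,-0.3,0,0,0,0,0,0,-0.3], "squeeze": 15}}

```text
t: 12.45
tool_pos: [0.4591, -0.0156, 0.0327]
orientation: [-1.344, 0.963, -0.968]
force: [-0.3, 0.6, -0.1]
opening: 0.0573
```

Call:
{"method": "carry_out", "body": {"motion": [0,0,0,0,0,0,-0.3,0,-0.02,0,0,0,0,-0.3,0,-0.03,0,0,0,0,-0.3,0,-0.04,0,0,0,0,-0.3,0,-0.01,0,0,0,0,-0.3]}}

```text
t: 12.95
tool_pos: [0.4556, -0.0152, 0.1325]
orientation: [-1.348, 0.969, -0.963]
force: [1.4, 0.1, -0.4]
opening: 0.0499
```

Run:
```python
from h import *
go(.632,.1815,.14,18)
im=imaging.read_camera("side"); cv2.imwrite("pics/s6.png",cv2.resize(im[100:300,250:510],(780,600)))
```

```text
tool shift [-0.1298 -0.008   0.2301] pos [ 0.4556 -0.0152  0.1325] jaw deg 18.68 y [-0.004  0.001 -1.   ] q [-0.15 -0.19  2.    0.    1.34 -0.47] t 12.95 open 0.04989763930295724
turn deg [ 0.2   0.68 -0.11]
```

View pics/s6.png

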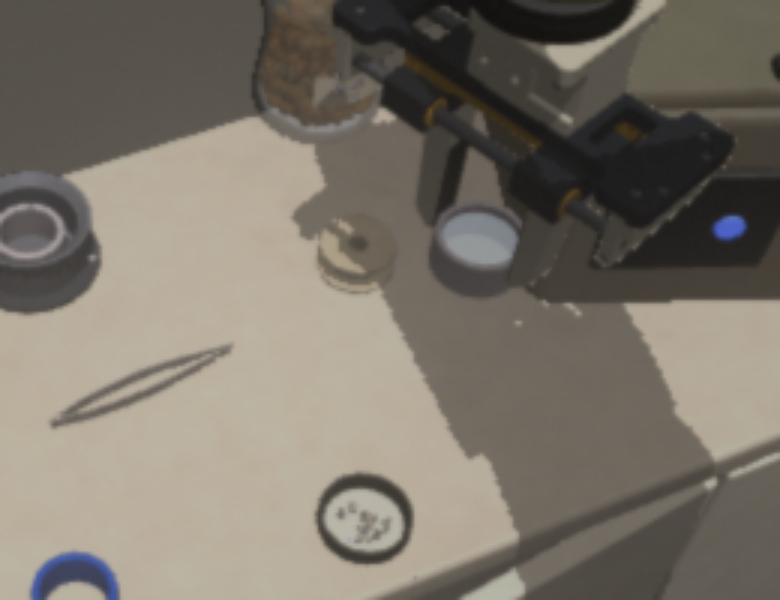

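Call:
{"method": "carry_out", "body": {"motion": [0,0,0,0,0,0,-0.3,0,0,0,0,0,0,-0.3,0,0,0,0,0,0,-0.3,0,0,0,0,0,0,-0.3,0,0,0,0,0,0,-0.3]}}

```text
t: 13.5
tool_pos: [0.4524, -0.0147, 0.1266]
orientation: [-1.351, 0.975, -0.958]
force: [0.9, -1.0, -1.0]
opening: 0.0498
```

Run:
```python
from h import *
im=imaging.read_camera("side")
for d in models.outline_of("side","lens_cell_center"): print(d["confidence"],d["pixel"],stats(maskpts(d["pixels"])))
go(.632,.1815,.14,18)
s=robot.read_state()
big=cv2.resize(im,None,fx=6,fy=6,interpolation=2)
p=s["tool_pos"]-[0,0,.0325-.012]
for r in RINGS["lens_cell_center"]: cv2.polylines(big,[np.int32(proj("side",cyl(p,[r]))*6+2.5)],True,(0,0,255),1)
q=(proj("side",[p])[0]*6).astype(int); cv2.imwrite("pics/s7.png",big[q[1]-280:q[1]+280,q[0]-350:q[0]+350])
print(stats(proj("side",cyl(p,RINGS["lens_cell_center"]))))
```

```text
0.58 [408.3, 184.6] (array([408.08038949, 186.19067029]), 736.0)
tool shift [-0.1285 -0.0149  0.2327] pos [ 0.4525 -0.0148  0.1268] jaw deg 18.68 y [-0.011  0.002 -1.   ] q [-0.15 -0.18  2.    0.    1.33 -0.47] t 13.6 open 0.05013946509880973
turn deg [ 0.58  0.68 -0.3 ]
(array([409.21663736, 185.16628786]), 896.7324607311748)
```

View pics/s7.png

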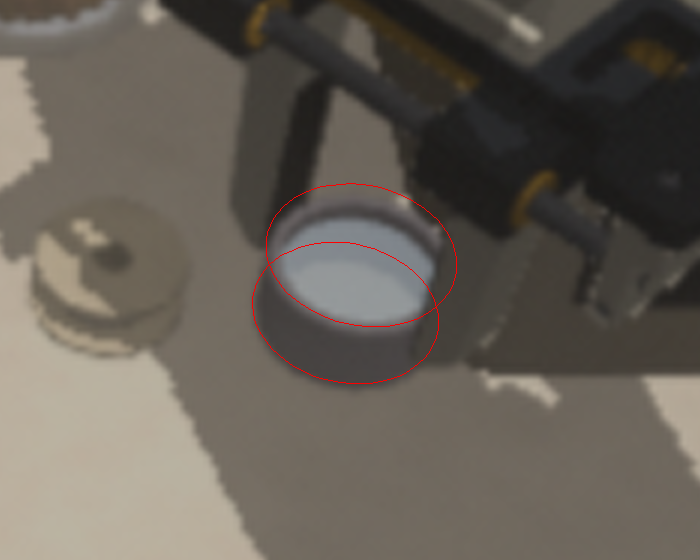

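Call:
{"method": "carry_out", "body": {"motion": [-0.02,-0.02,0.007,0,0,0,-0.3,-0.03,-0.02,0.01,0,0,0,-0.3,-0.035,0,0.012,0,0,0,-0.3,-0.03,0,0.01,0,0,0,-0.3,0,0,0,0,8,0,-0.3]}}

```text
t: 14.1
tool_pos: [0.4529, 0.1101, 0.1678]
orientation: [-1.295, 1.085, -1.066]
force: [0.5, -0.5, -1.8]
opening: 0.0496
```

Call:
{"method": "carry_out", "body": {"motion": [0,0,0,0,8.5,0,-0.3,0,0,0,0,8.5,0,-0.3,0,0,0,0,8.5,0,-0.3,0,0,0,0,8.5,0,-0.3,0,0,0,0,8.5,0,-0.3]}}

```text
t: 14.6
tool_pos: [0.4526, 0.1122, 0.1674]
orientation: [-0.892, 1.628, -1.612]
force: [0.1, 0.4, -0.6]
opening: 0.0497
```

Call:
{"method": "carry_out", "body": {"motion": [0,0,0,0,8.5,0,-0.3,0,0,0,0,8.5,0,-0.3,0,0,0,0,8.5,0,-0.3,0,0,0,0,8.5,0,-0.3,0,0,0,0,8.5,0,-0.3]}}

```text
t: 15.1
tool_pos: [0.4524, 0.1123, 0.1666]
orientation: [-0.275, 2.1, -2.091]
force: [0.1, 0.4, -0.4]
opening: 0.0498
```

Run:
```python
from h import *
go(.632,.1815,.13,-90)
print(onplane("top",(240,133),0),onplane("side",(225,148),0))
```

```text
tool shift [-0.1916  0.0343 -0.0229] pos [0.4524 0.1123 0.1666] jaw deg -75.81 y [-0.014  0.003 -1.   ] q [ 0.13 -0.18  1.93  0.    1.41  1.45] t 15.1 open 0.04979896114931463
turn deg [ 0.25 14.19  0.76]
[0.69574115 0.27880746] [0.75456963 0.21028851]
```

Call:
{"method": "carry_out", "body": {"motion": [0,0,0,0,7.2,0.4,-0.3,0,0,0,0,7.2,0.4,-0.3,0,0,0,0,0,0,-0.3,-0.03,0.01,-0.011,0,0,0,-0.3,-0.03,0.01,-0.011,0,0,0,-0.3]}}

```text
t: 15.6
tool_pos: [0.5129, 0.1333, 0.1475]
orientation: [-0.014, -2.222, 2.213]
force: [0.2, 0.8, -0.3]
opening: 0.0499
```

Run:
```python
from h import *
go(.632,.1815,.12,-90)
```

```text
tool shift [-0.1185  0.028  -0.0493] pos [0.5129 0.1333 0.1475] jaw deg -90.59 y [ 0.002  0.004 -1.   ] q [ 0.15 -0.    1.79  0.    1.35  1.74] t 15.6 open 0.04987184930922037
turn deg [ 0.25 -0.59 -0.13]
```

Call:
{"method": "carry_out", "body": {"motion": [-0.03,0.007,-0.013,0,0,0,-0.3,-0.035,0.007,-0.014,0,0,0,-0.3,-0.03,0.007,-0.013,0,0,0,-0.3,-0.015,0.003,-0.006,0,0,0,-0.3,0,0,0,0,0,0,-0.3]}}

```text
t: 16.1
tool_pos: [0.629, 0.1814, 0.1193]
orientation: [-0.013, 2.22, -2.212]
force: [-0.9, 0.3, -1.1]
opening: 0.0497
```

Run:
```python
from h import *
go(.632,.1815,.068,-90)
```

```text
tool shift [-0.003   0.0513  0.0001] pos [0.629  0.1814 0.1193] jaw deg -89.36 y [-0.     0.004 -1.   ] q [0.2  0.35 1.45 0.   1.34 1.76] t 16.1 open 0.04968056146940532
turn deg [0.22 0.64 0.02]
```

Call:
{"method": "carry_out", "body": {"motion": [-0.003,0.013,0,0.2,0.6,0,-0.3,0,0.013,0,0,0,0,-0.3,0,0.005,0,0,0,0,-0.3,0,0,0,0,0,0,-0.3,0,0,0,0,0,0,-0.3]}}

```text
t: 16.6
tool_pos: [0.6288, 0.1802, 0.0841]
orientation: [-0.011, 2.22, -2.222]
force: [-0.7, 0.9, -1.1]
opening: 0.0497
```

Run:
```python
from h import *
go(.632,.1815,.068,-90)
ims=[]
for c in ("side","top"):
    im=imaging.read_camera(c); p=proj(c,[[.632,.181,.05]])[0].astype(int); ims.append(cv2.resize(im[p[1]-50:p[1]+50,p[0]-50:p[0]+50],(400,400),interpolation=2))
cv2.imwrite("pics/c8.png",np.hstack(ims))
```

```text
tool shift [-0.0033  0.0161 -0.0013] pos [0.6288 0.1802 0.0841] jaw deg -89.71 y [-0.005 -0.001 -1.   ] q [ 0.2   0.39  1.47 -0.    1.29  1.77] t 16.6 open 0.04968663466337237
turn deg [-0.05  0.29  0.26]
```

View pics/c8.png

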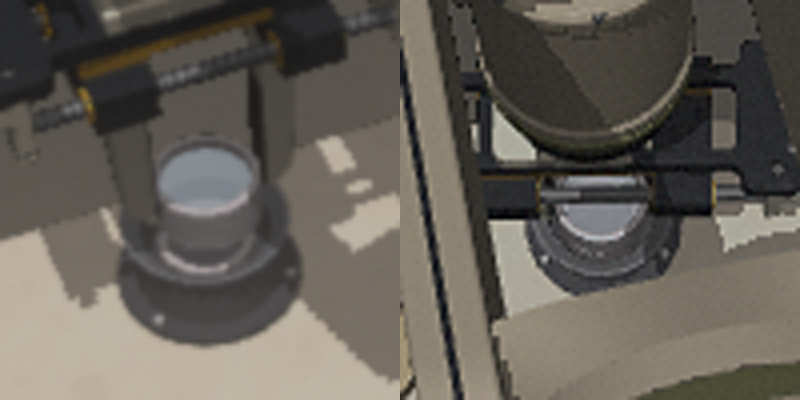

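Held upright over the tube with the spacer visible beneath. Lowering.

Call:
{"method": "carry_out", "body": {"motion": [-0.003,0.006,-0.001,0,0,0.2,-0.3,-0.001,0.004,0,0,0,0,-0.3,0,0,0,0,0,0,-0.3,0,0,0,0,0,0,-0.3,0,0,0,0,0,0,-0.3]}}

```text
t: 17.2
tool_pos: [0.6346, 0.1815, 0.0755]
orientation: [-0.002, 2.217, -2.218]
force: [0.2, 0.8, -1.2]
opening: 0.0502
```

Run:
```python
from h import *
go(.632,.1815,.065,-90); print(robot.read_state()["force"])
```

```text
tool shift [0.0026 0.0105 0.    ] pos [0.6346 0.1815 0.0755] jaw deg -89.71 y [ 0.003 -0.    -1.   ] q [ 0.2   0.41  1.46 -0.    1.27  1.77] t 17.2 open 0.05020602309257081
turn deg [-0.01  0.29 -0.17]
[ 0.19116174  0.75388032 -1.17687584]
```

Call:
{"method": "carry_out", "body": {"motion": [0.002,0.005,0,0,0,-0.2,-0.3,0,0.004,0,0,0,0,-0.3,0,0,0,0,0,0,-0.3,0,0,0,0,0,0,-0.3,0,0,0,0,0,0,-0.3]}}

```text
t: 17.7
tool_pos: [0.6323, 0.1815, 0.0656]
orientation: [-0.007, 2.219, -2.22]
force: [0.1, 0.1, -1.0]
opening: 0.0497
```

Run:
```python
from h import *
go(.632,.1815,.065,-90); print(robot.read_state()["force"])
```

```text
tool shift [0.0003 0.0006 0.    ] pos [0.6323 0.1815 0.0656] jaw deg -89.71 y [-0.001 -0.    -1.   ] q [ 0.2   0.42  1.47 -0.    1.25  1.77] t 17.7 open 0.04968197364935267
turn deg [-0.01  0.29  0.06]
[ 0.07732226  0.05324331 -1.00982779]
```

Call:
{"method": "carry_out", "body": {"motion": [0,0,0,0,0,0,1,0,0,0,0,0,0,1,0,0,0,0,0,0,1,0,0,0,0,0,0,1,0,-0.015,0,0,0,0,1]}}

```text
t: 18.2
tool_pos: [0.6311, 0.1813, 0.0794]
orientation: [-0.01, 2.22, -2.222]
force: [-1.0, -0.1, -0.4]
opening: 0.0849
```

Call:
{"method": "carry_out", "body": {"motion": [0,-0.03,0,0,0,0,1,0,-0.03,0,0,0,0,1,0.03,-0.02,0,0,0,0,1,0.045,0,0.01,0,0,0,1,0.045,0,0.01,0,0,0,1]}}

```text
t: 18.7
tool_pos: [0.5145, 0.1612, 0.1707]
orientation: [0.001, 2.218, -2.215]
force: [-0.8, 0.7, 0.5]
opening: 0.0927
```

Call:
{"method": "carry_out", "body": {"motion": [0.03,0,0.03,0,0,0,1,0.03,0,0.03,0,0,0,1,0.02,0,0.03,0,0,0,1,0,0,0,0,0,0,1,0,0,0,0,0,0,1]}}

```text
t: 19.2
tool_pos: [0.4299, 0.0685, 0.177]
orientation: [0.011, 2.212, -2.208]
force: [0.1, 0.2, -0.2]
opening: 0.0927
```

Run:
```python
from h import *
ims=[];obs=[]
for c in ("side","top"):
    im=imaging.read_camera(c); p=proj(c,[[.632,.181,.04]])[0].astype(int)
    L=models.outline_of(c,"lens_cell_center")
    for d in L: print(c,d["confidence"],d["pixel"])
    if L: obs.append((c,stats(maskpts(L[0]["pixels"]))[0]))
    for d in models.outline_of(c,"short_spacer_center"): print("short",stats(maskpts(d["pixels"]))[0],d["confidence"])
    big=cv2.resize(im,None,fx=5,fy=5,interpolation=2)
    for r in RINGS["lens_cell_center"]: cv2.polylines(big,[np.int32(proj(c,cyl([.6325,.1815,.042],[r]))*5+2)],True,(0,0,255),1)
    ims.append(big[p[1]*5-200:p[1]*5+200,p[0]*5-200:p[0]*5+200])
cv2.imwrite("pics/c9.png",np.hstack(ims))
if len(obs)==2: print(fit((RINGS["lens_cell_center"],obs)))
print(robot.read_state()["tool_pos"],robot.read_state()["t"])
```

```text
side 0.82 [257.8, 171.1]
short [228.52801358 270.21646859] 0.57
top 0.74 [279.3, 155.0]
short [228.79286694 228.90123457] 0.59
(array([0.63150767, 0.18266786, 0.0438177 ]), array([-0.25542799, -0.05209472,  0.26624745,  0.17871194]))
[0.42982238 0.06938322 0.17547532] 19.5
```

View pics/c9.png

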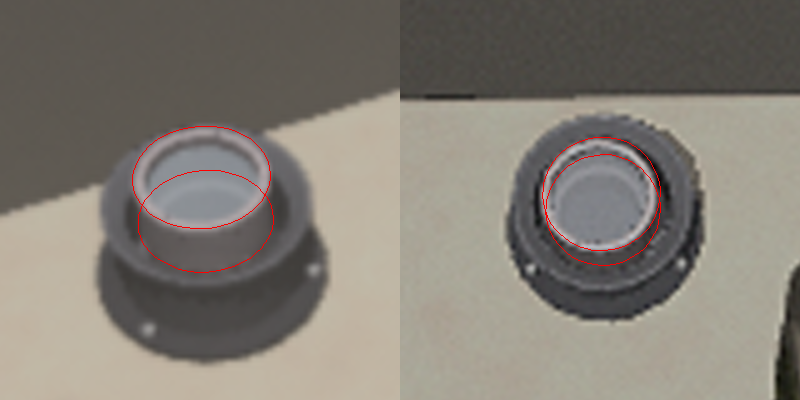

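The two views put the lens cell at (0.632, 0.183) and z 0.044 m, flat and on the tube axis. The short spacer's outline has not shifted, so I'm handing the job in.

```bash
python3 -c "
from plant import robot
print(robot.close_job())"
```

```text
the job is handed in; nothing more can be done
None
```

I placed the tall aluminium spacer in the flared tube, set the lens cell on top of it, and handed the job in at about 19.5 s of the 53 s allowed.

**Last checks:**
- **Lens cell:** the two camera views put its centre at (0.632, 0.183) m and z about 44 mm. That is within about 2 mm of the tube axis and at the expected height, and it looks flat in both pictures.
- **Tall spacer:** after release it showed flat and roughly centred on the tube floor. I judged this by eye only and did not measure its height there; the lens cell resting at the expected height agrees with it.
- **Short spacer:** I never went near it, and its outline stayed within about 2 pixels of where it started. That small difference matches the noise in the outlines.
- **Gripper:** it was open and well clear of everything when I handed in.

**Disagreements:**
- The first two-view fits read heights 2–5 mm too low (the tall spacer at 8 mm instead of 13 mm). The final lens fit did not show this.
- The grip read 44.6 mm on the 46 mm spacer, but the ring held firmly.
- The outline finder also reported the blue rings as tall spacers. I ruled them out by colour.

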